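# Stand the leaning test-report binder back up and close the row

### The arm

A 6-joint arm with a two-finger parallel gripper is mounted at the origin on the work surface. World frame = base frame: x ahead of the robot, y to its left, z up, the work surface at z = 0. Lengths are in m, angles in degrees, forces in N, time in s.
With the tool pointing down it reaches from about 0.325 to 0.775 m from the base axis. Payload 5.5 kg.
Tool frame: the origin (TCP) lies on the centre line of the jaws, within the pads' length; the fingertips stand 11 mm ahead of it and the grasp point (between the pads) lies 8 mm behind it (r.tip_extent is the distance from the TCP to the fingertips, in m); z points along the fingers, y is the line along which they close (so a half turn about z gives the same grasp; the last joint's range is limited). The gripper opens to 88 mm and grips with 3 to 60 N. Pads are 20 mm wide; open, the fingers measure 115 mm over their backs; the gripper's body (75 mm by 178 mm) begins 61 mm behind the grasp point.
Start: joints at [66.137, 5.22, 70.514, -0, 104.267, -3.249], TCP at [0.211, 0.562, 0.234] pointing down, gripper open.
Joint ranges: [-164.24, 164.24], [-49.07, 125.15], [9.68, 141.18], [-86.29, 266.29], [3.28, 154.24], [-151.56, 151.56]. Speed limits (degrees/s): [147.25, 147.25, 172.46, 180, 180, 180].

### API

Orientations are given as a 3x3 rotation matrix whose columns are the frame's x, y, z axes.
In Python, from plant import r gives the robot as it stands. Calls block until the motion is done:
- r.goto(position, orientation): joint-space move of the TCP to a pose.
- r.move_linear(position, frame=None, max_speed=0.15): straight line of the TCP; frame=None keeps the orientation; max_speed is the mean speed in m/s.
- r.move_joints(angles): joint-space move.
- r.ungrasp() and r.gripper_close(): open the fingers fully, or close them until they stop; the grip force is fixed at half the most.
- r.pause(seconds).
- r.inverse_kinematics(position, orientation): joint angles nearest the present ones, or None.
- r.read_camera(name): name is "scene" or "top" or "wrist"; returns a dict with "image" (420x560x3 uint8, red, green, blue), "fx", "fy", "cx", "cy" (pixels), "T" (4x4, takes a point from camera to world coordinates). Camera axes: x right, y down, z forward; pixel columns grow to the right and rows downward; lengths in m; the calibration is good to about 2 mm. The wrist camera is an equidistant fisheye: a pixel r from the principal point sees the ray r / f radians off the axis. A picture is of the moment at which its call begins. There is no depth.
A pose or a line that the arm cannot do raises r.MotionError and nothing moves.
- r.sign_off(): hands the job in; it is judged then, once.
Readings, each from a call of its own:
- r.get_t(): time.
- r.get_q(): joint angles.
- r.get_qd(): joint speeds.
- r.get_joint_efforts(): joint torques, N m.
- r.get_position(): TCP position.
- r.get_eef_rot(): TCP orientation.
- r.get_wrist_force(): force on the tool from outside, world axes, zero at the start.
- r.get_ft_torque(): the same for the moment, N m.
- r.get_finger_gap(): finger opening in m.
- r.get_grasp_force(): force on a finger pad.
Only numpy, scipy, OpenCV 4.12 (cv2) and the standard library are available. Lean on these libraries where they do the work, as an engineer would, in place of code of your own. Each camera call takes 0.05 s, during which the arm holds its last target. There are 200 camera calls.

### The job

One binder at the end of the row of test-report binders has toppled sideways and leans on the cast-iron angle plate that serves as bookend. First push the binder back upright with the fingertips, leaving the bookend where it is; then push the bookend along the bench until the binder is closed up snugly against the row and the bookend stands flat against the binder. Only push, never lift anything; keep the row standing, and do not disturb the anvils and the test block on the bench.

Things in the scene. Friction and masses are not known exactly. Their poses are not given: they have to be found in the camera images.
- binder: Leaning A5 ring binder, 185 mm deep (x, spine to open edge), 50 thick (y, + towards the row), 220 tall (z), 0.4-0.65 kg, loose. Origin: centre of underside. At the start leans 20-26 deg to -y on its lower -y edge, -y side resting on the bookend's top; foot 5-40 mm from the row. Stands by itself once upright; within about 12 deg of upright it drops onto its base.
- binder_top (a point): Middle of the binder's top edge on its -y side (190 to 210 mm above the bench at the start): the overhanging edge that a push towards the row stands back up.
- bookend: Loose slotted cast-iron angle plate (L), 1 kg, slides on the bench. Upright leg 115 mm tall (z), 70 wide (x), 12 thick, flat face towards +y (binder). Foot 12 mm thick, lies on the bench, reaches 110 mm from that face to -y, 70 wide. Origin: middle of the bottom edge of the face; y towards the row, z up.
- bookend_end (a point): Middle of the end edge of the bookend's foot, 110 mm from its face, half way up the 12 mm thickness: the place to push it along. Above the upright leg the 220 mm tall binder is in the gripper's way.
- row_right: The last upright binder of the row, the one the leaning binder has to be closed up to. Upright, loose, 185 mm deep (x, spine to open edge), 50 mm thick (y, + towards the drawer cabinet), 220 mm tall (z), 0.55 kg. Origin: centre of its underside.
- row_middle: The thin middle binder of the row. Upright, loose, 185 mm deep (x, spine to open edge), 35 mm thick (y, + towards the drawer cabinet), 220 mm tall (z), 0.4 kg. Origin: centre of its underside.
- row_left: The first binder of the row, against the drawer cabinet. Upright, loose, 185 mm deep (x, spine to open edge), 50 mm thick (y, + towards the drawer cabinet), 220 mm tall (z), 0.55 kg. Origin: centre of its underside.
- cabinet: Small grey bench-top drawer cabinet fixed to the bench, 185 mm deep (x), 120 mm wide (y), 240 mm tall, at the +y end of the row, which stands against it: the row cannot move further that way. Origin: centre of its underside; x away from its drawer fronts, y along the row away from the binders.
- flat_anvil: Bystander: steel flat anvil standing head down on the bench beside the bookend, robot side, head 60 mm diameter and 12 mm thick, stem 19 mm diameter, 42 mm tall in all. Origin: centre of its underside.
- test_block: Bystander: round steel hardness test block, 64 mm diameter, 15 mm thick, on the bench beside the bookend, robot side. Origin: centre of its underside.
- v_anvil: Bystander: dark steel V-anvil, 40 mm diameter, 46 mm tall, on the bench beside the bookend, robot side. Origin: centre of its underside.
Things that resemble listed ones, but are neither listed nor needed, are in the scene too. What is shaped like the binder but green or turquoise is not meant.

How it is judged:
By the outcome, as a careful person would: the job done as asked, in the order asked, and still so for the second after the job is handed in, with the robot touching nothing.
It also fails if it takes over 54 s, if anything falls off the work surface, if the arm or the gripper's body presses on something with over 40 N, if the wrist force passes 120 N, or if a joint passes its speed limit or range.

## Working session

There is one attempt and no reset: what is moved stays moved. The work goes in short steps, each a Python script; the robot and the scene stay as the last script left them, time stands still between calls to the robot, and variables do not carry over. Pictures are saved under pics/ and viewed, at most 10 in all, crops included, and the job is handed in when it is done.

```bash
ls; mkdir -p pics
python3 - <<'E'
from plant import r
import cv2,numpy as np
for n in("scene","top"):
    c=r.read_camera(n);cv2.imwrite(f"pics/{n}0.png",cv2.resize(c["image"][:,:,::-1],(800,600),interpolation=cv2.INTER_CUBIC))
    np.save(f"{n}0.npy",c,allow_pickle=True)
    print(n,c["fx"],c["fy"],c["cx"],c["cy"],np.round(c["T"],3).tolist())
print(r.get_t())
E
```

```text
pics
scene 434.4845787605554 434.4845787605554 274.6449412702326 215.05618846080816 [[0.97, 0.232, -0.071, 0.638], [0.242, -0.916, 0.319, -0.234], [0.009, -0.326, -0.945, 1.053], [0.0, 0.0, 0.0, 1.0]]
top 416.1142916662238 416.1142916662238 273.7962872456215 209.03231887424823 [[-0.009, -0.999, 0.033, 0.522], [-1.0, 0.009, 0.005, 0.073], [-0.006, -0.033, -0.999, 1.203], [0.0, 0.0, 0.0, 1.0]]
0.1
```

View pics/scene0.png

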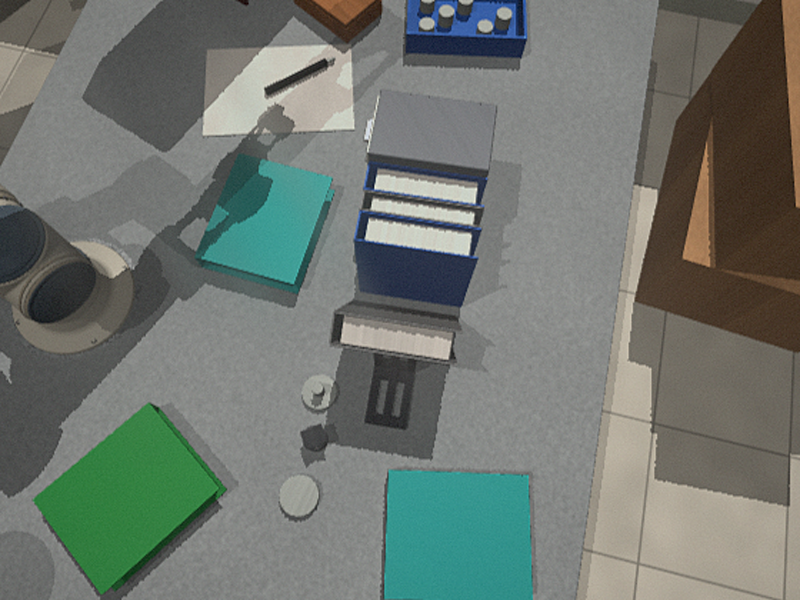

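View pics/top0.png

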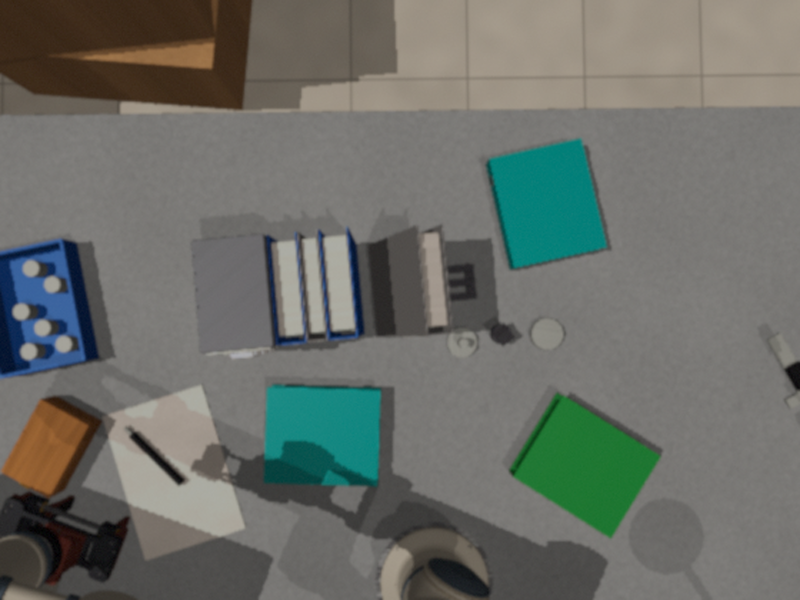

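Scene view: the leaning dark grey binder is at (335–460, 305–360), the dark bookend foot with two slots at (365–410, 360–428), and the anvils and block are at (318,392), (314,437) and (299,497). In the top view the binder is at (370–447, 225–335) and the foot end at x≈475. I'll zoom in on both for edges.

```bash
cat > h.py <<'E'
import numpy as np,cv2
from plant import r
def ray(c,u,v):
    T=np.array(c["T"]);d=T[:3,:3]@np.array([(u-c["cx"])/c["fx"],(v-c["cy"])/c["fy"],1]);return T[:3,3],d
def onz(c,u,v,z):
    o,d=ray(c,u,v);return (o+d*(z-o[2])/d[2])
def tri(c1,p1,c2,p2):
    o1,d1=ray(c1,*p1);o2,d2=ray(c2,*p2)
    s=np.linalg.lstsq(np.c_[d1,-d2],o2-o1,rcond=None)[0];a=o1+d1*s[0];b=o2+d2*s[1];return (a+b)/2,np.linalg.norm(a-b)
def crop(c,u0,v0,w,h,k,gain=1.8):
    im=c["image"][v0:v0+h,u0:u0+w,::-1];return cv2.resize(np.clip(im*gain,0,255).astype(np.uint8),None,fx=k,fy=k,interpolation=cv2.INTER_CUBIC)
def load(n): return np.load(n+"0.npy",allow_pickle=True).item()
E
python3 - <<'E'
from h import *
s=load("scene");t=load("top")
a=crop(s,215,135,133,200,3);b=crop(t,240,150,133,100,3)
o=np.zeros((600,798,3),np.uint8);o[:,:399]=a;o[:300,399:]=b
cv2.imwrite("pics/z.png",o)
E
```

```text
(no output)
```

View pics/z.png

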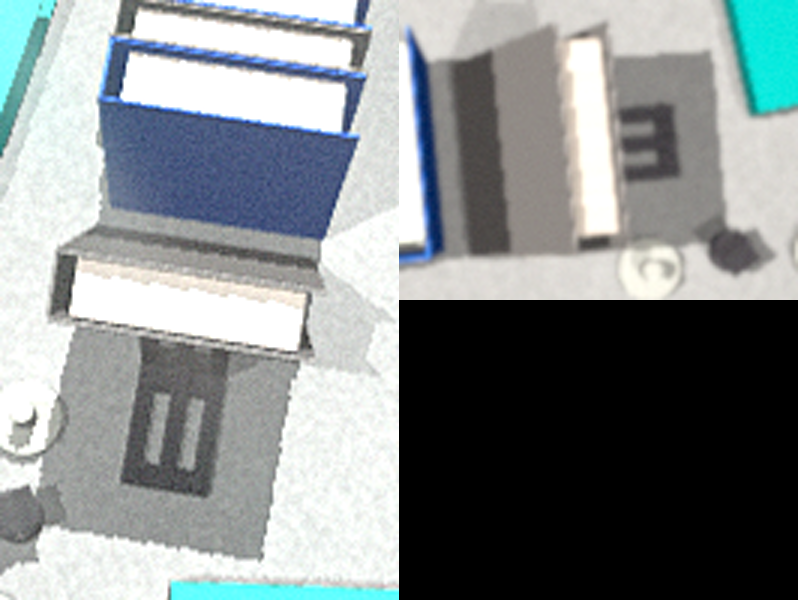

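Composite: in the scene crop the foot end corners are (123,483) and (208,497), the binder's -y top edge runs (50,318)–(310,355), and the row top edge runs (103,98)–(357,137). In the top crop the foot end is (675,105)–(679,177) and the binder's top edge runs (607,25)–(619,247).

Run:
```python
from h import *
np.set_printoptions(precision=4,suppress=True)
s=load("scene");t=load("top")
S=lambda x,y:(215+x/3-.33,135+y/3-.33); T=lambda x,y:(240+(x-399)/3-.33,150+y/3-.33)
def rep(n,a,b):
    d=(b-a)[:2];print(n,a,b,"len",np.linalg.norm(d),"ang",np.degrees(np.arctan2(d[1],d[0])))
rep("foot end S",onz(s,*S(123,483),.012),onz(s,*S(208,497),.012))
rep("foot side R",onz(s,*S(208,497),.012),onz(s,*S(228,355),.012))
rep("foot side L",onz(s,*S(123,483),.012),onz(s,*S(141,345),.012))
rep("foot end T",onz(t,*T(679,177),.012),onz(t,*T(676,105),.012))
for z in(.2,):
  rep("btop S",onz(s,*S(50,318),z),onz(s,*S(310,355),z)); rep("btop T",onz(t,*T(619,247),z),onz(t,*T(607,25),z))
print(tri(s,S(50,318),t,T(619,247)),tri(s,S(310,355),t,T(607,25)))
rep("row S",onz(s,*S(103,98),.22),onz(s,*S(357,137),.22))
rep("row T",onz(t,*T(436,262),.22),onz(t,*T(405,30),.22))
rep("bind foot S",onz(s,*S(100,212),0),onz(s,*S(325,240),0))
for n,p in(("fa",(25,415)),("va",(18,517))): print(n,onz(s,*S(*p),.03))
print(r.get_wrist_force())
for x,y,z in((.55,-.19,.4),(.55,-.19,.18),(.55,-.22,.016)):
    c=-1
    print(r.inverse_kinematics([x,y,z],np.array([[0,1,0],[1,0,0],[0,0,-1.]])))
```

```text
foot end S [ 0.5657 -0.0911  0.012 ] [ 0.6338 -0.0854  0.012 ] len 0.06831809380645829 ang 4.803233100883735
foot side R [ 0.6338 -0.0854  0.012 ] [0.6226 0.0308 0.012 ] len 0.11678118223693171 ang 95.52426696383061
foot side L [ 0.5657 -0.0911  0.012 ] [0.5512 0.0216 0.012 ] len 0.11362587914463776 ang 97.34266652041929
foot end T [ 0.5614 -0.0906  0.012 ] [ 0.6302 -0.0886  0.012 ] len 0.0688887271526918 ang 1.6268177589444281
btop S [ 0.5023 -0.0214  0.2   ] [ 0.6789 -0.0035  0.2   ] len 0.1775013444880574 ang 5.790376821912929
btop T [ 0.4995 -0.016   0.2   ] [ 0.6784 -0.0084  0.2   ] len 0.1790855350129916 ang 2.4313609520640833
(array([ 0.4994, -0.0173,  0.1833]), np.float64(0.0006304373989391737)) (array([ 0.6774, -0.0071,  0.2123]), np.float64(0.0019412941570974426))
row S [0.4978 0.137  0.22  ] [0.6769 0.1517 0.22  ] len 0.1797824109151007 ang 4.689337182258511
row T [0.4894 0.1297 0.22  ] [0.6728 0.153  0.22  ] len 0.18492388842289192 ang 7.23558347178411
bind foot S [0.4863 0.13   0.    ] [0.6796 0.1526 0.    ] len 0.1946501275706861 ang 6.655606428243443
fa [ 0.4779 -0.0607  0.03  ]
va [ 0.4949 -0.1386  0.03  ]
[0.1047 1.1716 0.3433]
[-22.4074   8.5622  49.5564  -0.     121.8814 -22.4074]
[-22.4074   2.1789  79.1091  -0.      98.7121 -22.4074]
[-25.0918   7.9053  89.9068  -0.      82.1879 -25.0918]
```

```bash
cat >> h.py <<'E'
th=np.radians(5.5);ex=np.array([np.cos(th),np.sin(th),0]);d=np.array([-np.sin(th),np.cos(th),0])
R=np.c_[d,ex,[0,0,-1.]]
E
python3 - <<'E'
from h import *
np.set_printoptions(precision=4,suppress=True)
top=np.array([.590,-.012,0])
P=lambda s,z:top+d*s+[0,0,z]
p=r.get_position();r.move_linear([p[0],p[1],.38],max_speed=.25)
r.gripper_close()
r.goto(P(-.07,.36),R);r.move_linear(P(-.07,.185),max_speed=.15)
print(r.get_t(),r.get_finger_gap())
f0=np.array(r.get_wrist_force())
for s in np.arange(-.055,.071,.01):
    r.move_linear(P(s-.0,.185),max_speed=.06)
    f=np.array(r.get_wrist_force())-f0;print(round(s,3),f,f@d)
    if abs(f@d)>15:break
print(r.get_t())
t=r.read_camera("top");s=r.read_camera("scene")
np.save("top1.npy",t,allow_pickle=True)
o=np.zeros((600,798,3),np.uint8);o[:,:399]=crop(s,215,135,133,200,3);o[:300,399:]=crop(t,240,150,133,100,3);cv2.imwrite("pics/z1.png",o)
E
```

```text
6.1417 0.0004806825201831863
-0.055 [-0.4097 -1.0317  0.1158] -0.9877048238992044
-0.045 [ 0.2076 -0.8734  0.6846] -0.8892440327346413
-0.035 [-0.6242 -0.564  -0.0122] -0.5015337674210067
-0.025 [-0.4245 -1.0085  0.001 ] -0.9631916483454503
-0.015 [ 0.9514 -0.8594 -0.32  ] -0.9466364747487257
-0.005 [ 0.0317 -0.4235  0.6265] -0.42461204693663207
0.005 [-0.6655 -2.5902 -1.5208] -2.5144666787001264
0.015 [-0.3997 -0.6841  1.0579] -0.6426822859535095
0.025 [0.0983 0.0391 0.1259] 0.029517042935393978
0.035 [-0.8411 -0.2763  0.5906] -0.19444380584211501
0.045 [ 0.4411 -0.9128  0.6712] -0.9508384243910074
0.055 [-0.6384 -0.3598  0.5076] -0.2969681208233481
0.065 [-0.6057 -0.5771 -1.3381] -0.5163399870046765
10.3417
```

View pics/z1.png

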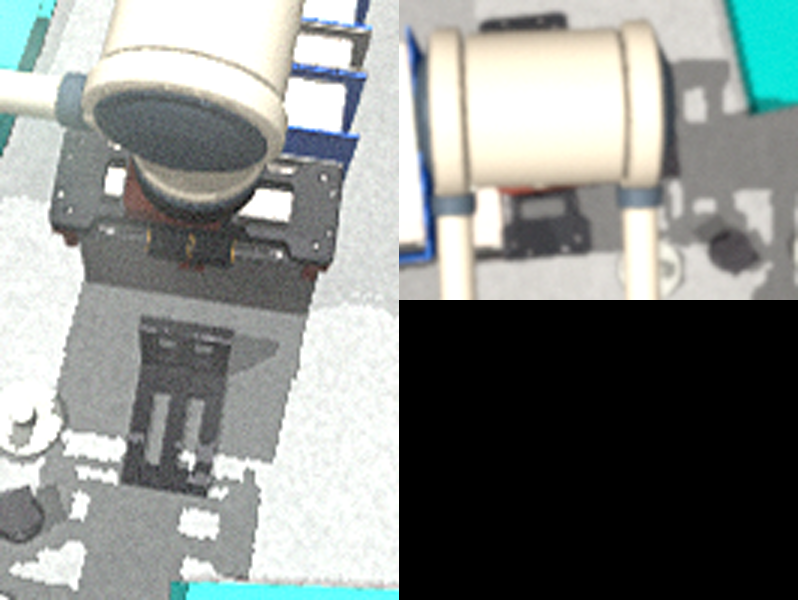

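The binder stands upright, and the bookend is unmoved with its foot end still at (123,483)–(208,497) in the crop. I'll retreat, get clear and look.

Run:
```python
from h import *
np.set_printoptions(precision=4,suppress=True)
top=np.array([.590,-.012,0])
P=lambda s,z:top+d*s+[0,0,z]
r.move_linear(P(.03,.185),max_speed=.1);r.move_linear(P(.0,.30),max_speed=.2)
E_=np.array([.599,-.089,0]);Q=lambda s,z:E_+d*s+[0,0,z]
r.move_linear(Q(-.028,.20),max_speed=.2)
print(r.get_t())
t=r.read_camera("top");s=r.read_camera("scene")
np.save("top1.npy",t,allow_pickle=True);np.save("scene1.npy",s,allow_pickle=True)
o=np.zeros((600,798,3),np.uint8);o[:,:399]=crop(s,215,135,133,200,3);o[:300,399:]=crop(t,240,150,133,100,3);cv2.imwrite("pics/z2.png",o)
```

```text
12.5583
```

View pics/z2.png

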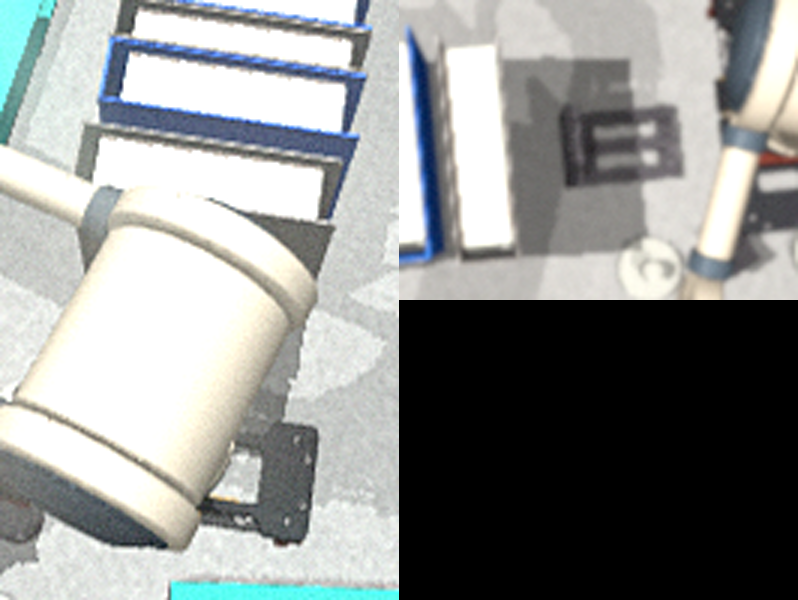

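The binder is upright with a small gap to the row, and the bookend stands behind it undisturbed. Next I push the bookend.

Run:
```python
from h import *
np.set_printoptions(precision=4,suppress=True)
E_=np.array([.599,-.089,0]);Q=lambda s,z:E_+d*s+[0,0,z]
r.move_linear(Q(-.028,.015),max_speed=.1)
f0=np.array(r.get_wrist_force())
s=-.028
while s<.048:
    s+=.008 if s<.03 else .003
    r.move_linear(Q(s,.015),max_speed=.05)
    f=(np.array(r.get_wrist_force())-f0);print(round(s,3),np.round(f,1),end=" ")
    if -f@d>15:break
print(r.get_t())
t=r.read_camera("top");sc=r.read_camera("scene")
o=np.zeros((600,798,3),np.uint8);o[:,:399]=crop(sc,215,135,133,200,3);o[:300,399:]=crop(t,240,150,133,100,3);cv2.imwrite("pics/z3.png",o)
```

```text
-0.02 [-0.5 -0.8 -0.4] -0.012 [-0.4 -0.8 -0.8] -0.004 [-0.9 -3.5 -0.3] 0.004 [ 0.2 -2.3  0. ] 0.012 [-0.4 -2.5 -0.4] 0.02 [ 0.4 -2.6 -0.1] 0.028 [-0.8 -1.6  0.7] 0.036 [-0.8 -2.6 -0.1] 0.039 [ 0.  -4.8  0.5] 0.042 [ 0.  -5.2 -0.1] 0.045 [ 0.5 -6.5  0. ] 0.048 [-0.4 -7.3 -0.5] 18.125
```

View pics/z3.png

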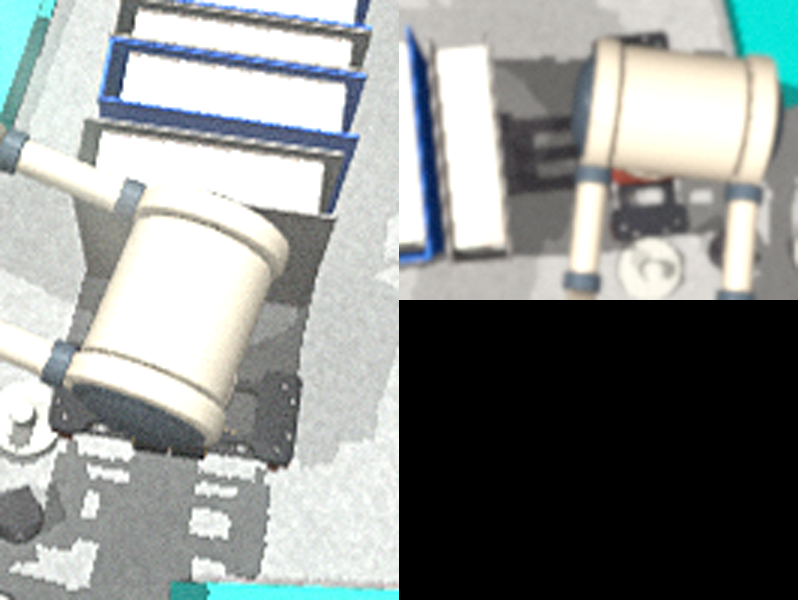

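The bookend has reached the binder (top crop x≈508), and a small gap to the blue row remains at x≈430–440. I'll keep pushing until the force jumps.

Run:
```python
from h import *
np.set_printoptions(precision=4,suppress=True)
E_=np.array([.599,-.089,0]);Q=lambda s,z:E_+d*s+[0,0,z]
f0=np.array(r.get_wrist_force())*0
s=.048
while s<.085:
    s+=.002
    r.move_linear(Q(s,.015),max_speed=.03)
    f=np.array(r.get_wrist_force());print(round(s,3),np.round(f,1),end=" ")
    if -f@d>22:break
print(r.get_t())
r.move_linear(Q(s-.025,.015),max_speed=.05);r.move_linear(Q(s-.06,.25),max_speed=.2)
r.move_linear(Q(-.15,.32)-.12*ex,max_speed=.25);print(r.get_t())
t=r.read_camera("top");sc=r.read_camera("scene")
np.save("top2.npy",t,allow_pickle=True);np.save("scene2.npy",sc,allow_pickle=True)
o=np.zeros((600,798,3),np.uint8);o[:,:399]=crop(sc,215,135,133,200,3);o[:300,399:]=crop(t,240,150,133,100,3)
o[300:,399:]=cv2.resize(crop(t,235,155,66,50,1),(399,300),interpolation=cv2.INTER_CUBIC);cv2.imwrite("pics/z4.png",o)
```

```text
0.05 [ 1.3 -6.2 -0.1] 0.052 [-0.8 -6.6 -0.6] 0.054 [ 0.4 -6.3 -0.1] 0.056 [ 2.2 -6.8 -0.4] 0.058 [ 1.1 -6.9 -0.7] 0.06 [ 0.6 -8.  -0.8] 0.062 [ 0.5 -7.6 -0.1] 0.064 [ -0.1 -11.7   0.4] 0.066 [  0.7 -17.7  -0.9] 0.068 [  0.  -23.8  -1.6] 20.725
23.7083
```

View pics/z4.png

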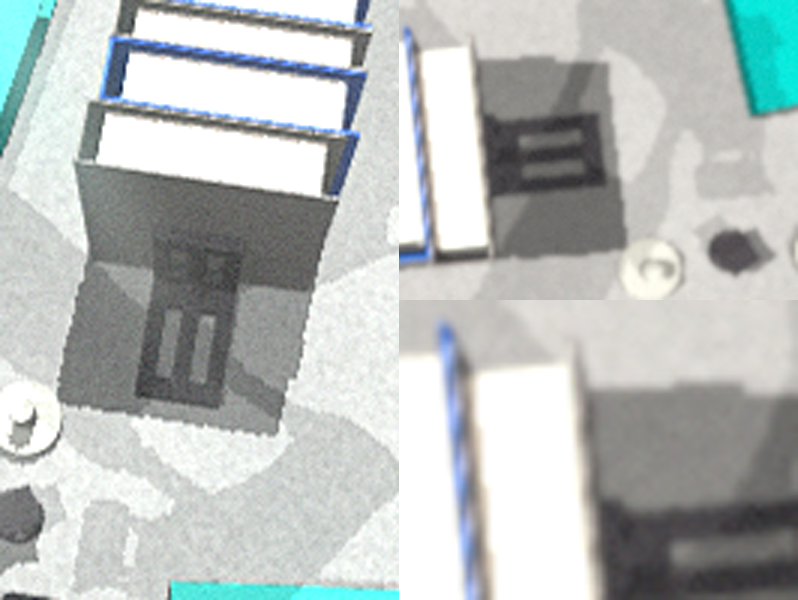

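Everything looks closed up. I'll check numerically that the row, binder and bookend are parallel.

Run:
```python
from h import *
np.set_printoptions(precision=4,suppress=True)
for n in("top","scene"):
    c=np.load(n+"2.npy",allow_pickle=True).item();im=c["image"].astype(float)
    A=[];B=[];W0=[];F=[]
    if n=="top":
        for v in range(168,232,1):
            row=im[v,240:285];b=row[:,2]-row[:,0]
            w=np.clip(b-25,0,None);w[20:]=0
            k=int(np.argmax(w)); 
            g=row.mean(1)
            if w.max()>0:
                lo,hi=max(k-3,0),k+4;A.append(onz(c,240+(w[lo:hi]*np.arange(lo,hi)).sum()/w[lo:hi].sum(),v,.22))
            e=np.diff(g);k1=k+np.argmax(e[k:k+8]);W0.append(onz(c,240+k1+.5,v,.2))
            k2=k1+4+np.argmin(e[k1+4:k1+26]);B.append(onz(c,240+k2+.5,v,.2))
        for v in range(190,211): # foot end
            e=np.diff(im[v,290:315].mean(1));k=np.argmax(e[5:])+5;F.append(onz(c,290+k+.5,v,.012))
    else:
        for u in range(263,286):
            e=np.diff(im[258:278,u].mean(1));k=np.argmax(e);F.append(onz(c,u,258+k+.5,.012))
        for u in range(255,320):
            g=im[165:200,u].mean(1);e=np.diff(g);B.append(onz(c,u,165+np.argmin(e)+.5,.2))
    for m,X in(("rowblue",A),("pages+y",W0),("pages-y",B),("footend",F)):
        if len(X)>5:
            X=np.array(X);k=np.ones(len(X),bool)
            for _ in range(4):
                p=np.polyfit(X[k,0],X[k,1],1);res=X[:,1]-np.polyval(p,X[:,0]);k=abs(res)<max(.002,1.5*np.std(res[k]))
            print(n,m,"ang",np.degrees(np.arctan(p[0])),"y@.59",np.polyval(p,.59),"n",k.sum(),len(k),"std",res[k].std())
```

```text
top rowblue ang 5.221488429086569 y@.59 0.14455274689178366 n 62 62 std 0.0003260301647569168
top pages+y ang 5.069269176866546 y@.59 0.13531901742036417 n 48 64 std 0.0006357519398517594
top pages-y ang 5.226582748164246 y@.59 0.09859681458839625 n 47 64 std 0.0005165612678309531
top footend ang 6.144406970126682 y@.59 -0.03062553096924274 n 21 21 std 0.0009151908255406118
scene pages-y ang -0.1532322925990543 y@.59 0.12839566840820824 n 65 65 std 0.025598704529371987
scene footend ang 2.826477093417101 y@.59 -0.03201915235844769 n 15 23 std 0.0006950987889966855
```

Run:
```python
from h import *
np.set_printoptions(precision=4,suppress=True)
s=np.load("scene2.npy",allow_pickle=True).item();t=np.load("top2.npy",allow_pickle=True).item()
def fit(m,X):
    X=np.array(X);k=np.ones(len(X),bool)
    for _ in range(4):
        p=np.polyfit(X[k,0],X[k,1],1);res=X[:,1]-np.polyval(p,X[:,0]);k=abs(res)<max(.0015,1.5*np.std(res[k]))
    print(m,np.degrees(np.arctan(p[0])),np.polyval(p,.59),k.sum(),res[k].std())
def edge(prof,exp,w):  # subpixel strongest dark->bright edge near exp
    e=np.clip(np.diff(prof),0,None);i=np.arange(len(e))+.5;q=e*(abs(i-exp)<w);return (q*i).sum()/q.sum()
X=[]
for u in range(263,286):
    ex_=135+(396+(3*(u-215)-137)*12/83)/3
    X.append(onz(s,u,edge(s["image"][:,u].mean(1),ex_,2.6),.012))
fit("scene foot end",X);X=[]
for v in range(190,211):
    ex_=240+(599+(3*(v-150)-115)*7/70-399)/3
    X.append(onz(t,edge(t["image"][v].mean(1),ex_,2.6),v,.012))
fit("top foot end",X)
im=cv2.resize(np.clip(s["image"][200:280,250:310,::-1]*2.5,0,255).astype(np.uint8),(450,600),interpolation=cv2.INTER_CUBIC);cv2.imwrite("pics/z5.png",im)
```

```text
scene foot end 5.31050222526322 -0.01837582360385387 23 0.0005565519405297919
top foot end 5.928383245251655 -0.017526125960515684 21 0.00033847124588123564
```

View pics/z5.png

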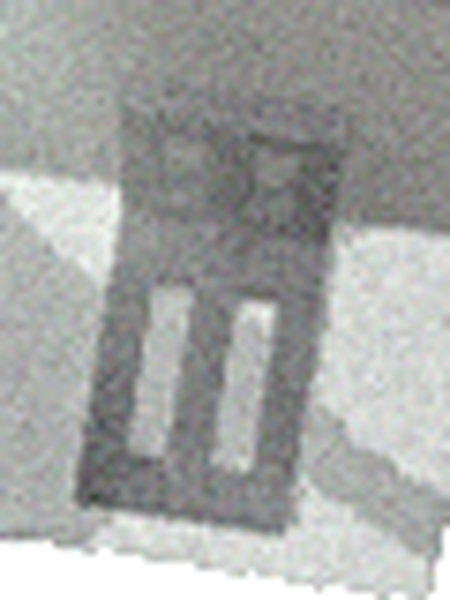

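The foot end is square to the row within about 0.5°. Its face (y≈0.092) coincides with the binder's -y side, so the contact is flat.

```bash
python3 -c "
from plant import r
print(r.get_t(),r.sign_off())"
```

```text
the job is handed in; nothing more can be done
23.8083 None
```

The binder is upright and closed up against the row, with the bookend flat against it; I handed the job in at 23.8 s, and the final images show the row still standing and the anvils undisturbed (the test block was outside that last crop).

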